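# Centre the button pot on the counting scale

### The arm

A 6-joint arm with a two-finger parallel gripper is mounted at the origin on a cart in front of the work surface, level with it; the furniture and walls round the work are solid. World frame = base frame: x ahead of the robot, y to its left, z up, the work surface at z = 0. Lengths are in m, angles in rad, forces in N, time in s.
With the tool pointing down it reaches from about 0.35 to 0.975 m from the base axis. Payload 4.9 kg.
Tool frame: the origin (TCP) lies at the very end of the fingers, on their centre line; the grasp point (between the pads) lies 19 mm behind it; z points along the fingers, y is the line along which they close (so a half turn about z gives the same grasp; the last joint's range is limited). The gripper opens to 85 mm and grips with 20 to 120 N. Pads are 22 mm wide; open, the fingers measure 114 mm over their backs; the gripper's body (76 mm by 85 mm) begins 54 mm behind the grasp point. The pads swing forward as they close: fully open they stand 13 mm farther back than shut.
Start: joints at [1.046, 0.053, 1.613, -0, 1.476, -0.119], TCP at [0.247, 0.574, 0.231] pointing down, gripper open.
Joint ranges: [-3.01, 3.01], [-1.01, 2.22], [0.06, 2.58], [-1.02, 4.17], [0.09, 2.62], [-3.14, 3.14]. Speed limits (rad/s): [2.57, 2.57, 3.14, 3.14, 3.14, 3.14].

### API

Orientations are given as a rotation vector (axis times angle).
In Python, from station import ctrl, imaging gives the robot as it stands.
- The arm moves only by the tool play_rows, never from a script. Its argument "series" is a list of rows, each a list of 3 entries, a list of its own where there are three numbers: the opening, from 0 (shut) to 1 (fully open), then the shift along the tool's x, y, z each as a share of 0.05 m, from -1 to 1, then the turn, a rotation vector about the tool's x, y, z each as a share of 8 degrees, from -1 to 1. In form: [[grip, [dx, dy, dz], [ax, ay, az]], ...]. A call has 1 to 8 rows; each row shifts and turns the commanded pose from where the row before left it, along the tool's axes as they then stand; what a row does not reach is not made up. A row lasts 1/8 s, in which the tool goes at most 62.5 mm and 10.7 degrees, less where a joint would pass 70% of its speed; a pose out of reach is approached as far as the arm can. A call with a number of a shift or a turn outside -1 to 1 is refused whole. A call with a gripper value outside its range is refused whole. The fingers move at their own pace and stop on an object; "force" is the grip in N (left out, the last holds). Time passes only in rows, so rows that do not move let the fingers close. It gives the time, the measured TCP pose, the force, the opening and the grip force at its end, in the units of the state.
- ctrl.get_obs(): the state, without advancing time (a new reading comes with each control period).
- imaging.get_image(name): name is "side" or "top"; returns a dict with "color" (384x512x3 uint8, blue, green, red), "fx", "fy", "cx", "cy" (pixels), "extrinsics" (4x4, takes a point from world to camera coordinates). Camera axes: x right, y down, z forward; pixel columns grow to the right and rows downward; lengths in m; the calibration is good to about 2 mm. A picture is of the moment at which its call begins. There is no depth.
- ctrl.finish_job(): hands the job in; it is judged then, once.
The state is a dict: "t": time; "q": joint angles; "dq": joint speeds; "effort": joint torques, N m; "tool_pos": TCP position; "tool_rot": TCP orientation; "contact_force": force on the tool from outside, world axes, zero at the start; "wrist_torque": the same for the moment, N m; "opening": finger opening in m; "grip_force": force on a finger pad.
Only numpy, scipy, OpenCV 4.12 (cv2) and the standard library are available. Lean on these libraries where they do the work, as an engineer would, in place of code of your own. Each camera call takes 0.05 s, during which the arm holds its last target. There are 200 camera calls.

### The job

The little pot of spare buttons stands off-centre on the small round plate of the counting scale, so the scale will not weigh it properly. Tap or nudge it lightly and slowly with the fingertips until it stands centred on the plate, upright and still, then draw the hand away. Do not grip, lift, tip or knock the pot off the plate, and leave the spool, the jar and the scoop where they are.

Things in the scene. Friction and masses are not known exactly. Their poses are not given: they have to be found in the camera images.
- button_pot: Pot of buttons: upright closed round pot, 58 mm in diameter, 50 mm tall, straight-sided, white with a red lid; 60 to 130 g, loose, slides at a push of 0.5 to 1.5 N. Origin: centre of its underside; z up. It starts 12 to 17 mm off the plate's centre, in any direction, overhanging the plate; more than 20 mm off centre it falls, pushed fast it slides on or tips.
- plate_top (a point): Centre of the upper face of the scale's flat, round steel weighing plate: 44 mm in diameter (smaller than the pot), 4 mm thick, its top 38 mm above the work surface; z up. The plate does not move.
- scale: The counting scale, fixed to the work surface, standing elsewhere and turned any way each time. Origin: on the work surface under the plate's centre; z up. Round grey housing, 90 mm in diameter and 20 mm tall, concentric with the plate and with the neck (22 mm in diameter) that carries it; a lip with a dark display (56 mm wide, 19 mm tall) reaches to 63 mm from the centre along its -x.
- spool: Bystander: a standing white thread spool, 32 mm in diameter, 41 mm tall, loose. Origin at the centre of its underside. To be left alone.
- salt_jar: Bystander: a glass spice jar with a green label and a black cap, 45 mm in diameter, 105 mm tall, loose. Origin at the centre of its underside. To be left alone.
- soap_scoop: Bystander: a pale scoop with a flat handle, 149 mm long, 62 mm wide, 40 mm tall, loose. Origin at the centre of its underside. To be left alone.
Things that resemble listed ones, but are neither listed nor needed, are in the scene too. There is more than one size of the button_pot; the one meant has the size given above. What is shaped like the scale but yellow is not meant.

How it is judged:
At the end, for the whole second after the job is handed in: The pot stands at rest and upright (within 0.05 rad) on the plate, its axis within 5 mm of the plate's centre (horizontal distance between button_pot and plate_top below 0.005 m and z of button_pot in the frame of plate_top between -0.003 and 0.003 m and angle between button_pot's own z axis and vertical below 0.05 rad and linear speed of button_pot below 0.01 m/s and angular speed of button_pot below 0.1 rad/s); the robot touches nothing.
It fails at once if the pot is lifted off the plate or falls off it (the centre of its underside more than 6 mm above or below the plate's top) (z of button_pot in the frame of plate_top above 0.006 m or z of button_pot in the frame of plate_top below -0.006 m).
It fails at once if the pot is tipped by more than 0.2 rad (angle between button_pot's own z axis and vertical above 0.2 rad).
It fails at once if the pot is knocked or gripped: the fingers press it with more than 5 N, or another part of the robot pushes it (contact force between the fingers and button_pot above 5 N or contact force between the arm and button_pot above 0.3 N).
It fails at once if the pot is shot along faster than 0.2 m/s (linear speed of button_pot above 0.2 m/s).
It fails at once if the spool, the jar or the scoop is moved by more than 10 mm (distance of any of spool, salt_jar, soap_scoop from where it was at the start of the episode above 0.01 m).
It also fails if it takes over 38 s, if anything falls off the work surface, if the arm or the gripper's body presses on something with over 40 N, if the wrist force passes 120 N, or if a joint passes its speed limit or range.

## Working session

There is one attempt and no reset: what is moved stays moved. The work goes in short steps, Python scripts to look and compute and a tool call to move; the robot and the scene stay as the last step left them, time stands still between calls to the robot, and variables do not carry over. Pictures are saved under pics/ and viewed, at most 10 in all, crops included, and the job is handed in when it is done.

Besides the shell and the picture viewer there is one more tool, called after ">>>" by a JSON object that holds its "fn" and its "kwargs", one argument or row to a line. play_rows: Moves the arm, as the interface text tells. Shift numbers are shares of 0.05 m and turn numbers shares of 8 degrees, none past 1 either way. Its arguments: {"type":"object","properties":{"series":{"type":"array"},"force":{"type":"number"}},"required":["series"]}

```bash
mkdir -p pics
cat > h.py <<'E'
import numpy as np, cv2
from station import ctrl, imaging
def grab(n):
    d=imaging.get_image(n); return d
def ray(d,u,v):
    E=np.array(d["extrinsics"]); R,t=E[:3,:3],E[:3,3]
    return -R.T@t, R.T@np.array([(u-d["cx"])/d["fx"],(v-d["cy"])/d["fy"],1.])
def onz(d,u,v,z):
    o,r=ray(d,u,v); return o+r*(z-o[2])/r[2]
def proj(d,p):
    E=np.array(d["extrinsics"]); c=E[:3,:3]@np.array(p)+E[:3,3]
    return d["fx"]*c[0]/c[2]+d["cx"], d["fy"]*c[1]/c[2]+d["cy"]
E
python3 - <<'E'
from h import *
for n in("top","side"):
    d=grab(n); cv2.imwrite(f"pics/{n}0.png",d["color"]); print(n,ray(d,256,192),d["fx"])
o=ctrl.get_obs(); print(o["t"],o["tool_pos"],o["tool_rot"],o["contact_force"],o["opening"])
E
```

```text
top (array([ 0.32876765, -0.18832312,  1.37778529]), array([ 0.16261775,  0.02192477, -0.98657315])) 421.2661301517488
side (array([0.49485484, 0.76181498, 0.50207433]), array([ 0.01662547, -0.90663378, -0.42167236])) 391.5091638524808
0.1 [0.24641407 0.57373167 0.23015693] [-6.32845502e-01 -3.07656845e+00  2.88128992e-03] [ 0.58169157 -0.11935289  0.14495869] 0.08544837049401008
```

View pics/top0.png

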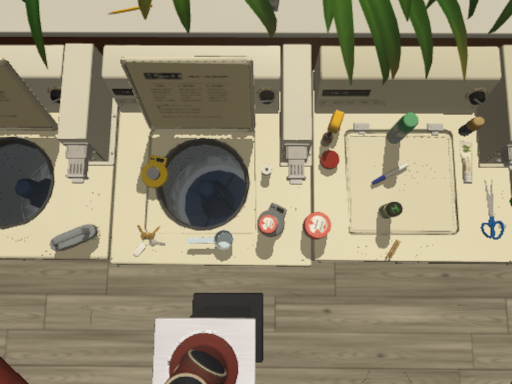

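View pics/side0.png

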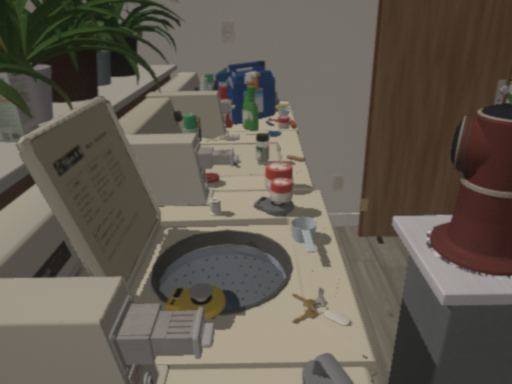

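Top view: a red-lidded pot sits on the grey scale at (270,223). A larger red-lidded pot stands alone at (317,225), and the yellow scale at (154,172) is a decoy. The spool is at (266,172), the jar at (392,210) and the scoop at (210,241). The side view shows the pot on the grey scale at (281,190), with the larger pot behind it. I'll measure these and confirm in one crop.

```bash
cat >> h.py <<'E'
def crop(d,u0,v0,w,h,s,name):
    cv2.imwrite(name,cv2.resize(d["color"][v0:v0+h,u0:u0+w],None,fx=s,fy=s,interpolation=cv2.INTER_CUBIC))
E
python3 - <<'E'
from h import *
d=grab("top"); s=grab("side")
a=cv2.resize(d["color"][185:255,225:345],None,fx=6.5,fy=6.5,interpolation=cv2.INTER_CUBIC)[:, :780]
b=cv2.resize(s["color"][155:220,230:320],None,fx=2.2,fy=2.2,interpolation=cv2.INTER_CUBIC)
c=np.zeros((a.shape[0]+b.shape[0],a.shape[1],3),np.uint8); c[:a.shape[0]]=a; c[a.shape[0]:,:b.shape[1]]=b
cv2.imwrite("pics/crop1.png",c); print(c.shape)
for n,u,v,z in [("pot",270,223,.088),("big",317,225,.08),("spool",266,172,.02),("jar",392,210,.08),("scoop",210,241,.02),("display",278,209,.02)]:
    print(n,onz(d,u,v,z).round(3))
E
```

```text
(598, 780, 3)
pot [ 0.445 -0.203  0.088]
big [ 0.441 -0.348  0.08 ]
spool [ 0.619 -0.19   0.02 ]
jar [ 0.489 -0.581  0.08 ]
scoop [ 0.392 -0.012  0.02 ]
display [ 0.497 -0.23   0.02 ]
```

View pics/crop1.png

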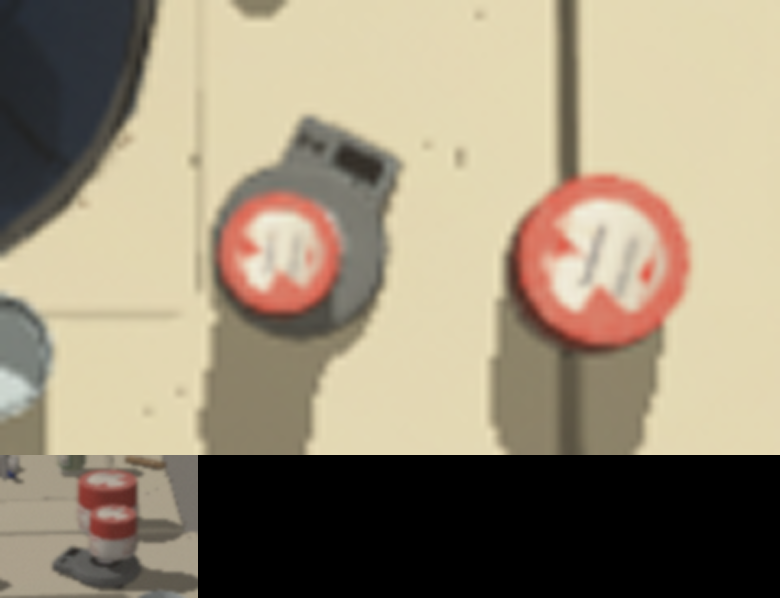

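The crop confirms the target. The lid at crop (280,253), i.e. pixel (268,224), has a radius of about 9.4 px, which matches 58 mm. The pot at (317,225) has a radius of 13 px, so it is too big. Now a precise fit of the lid and the housing.

```bash
cat >> h.py <<'E'
from scipy.optimize import least_squares
S=6
def up(d,u0,v0,w,h): return cv2.resize(d["color"][v0:v0+h,u0:u0+w],None,fx=S,fy=S,interpolation=cv2.INTER_CUBIC)
def edge(mask):
    c=max(cv2.findContours(mask.astype(np.uint8),cv2.RETR_EXTERNAL,cv2.CHAIN_APPROX_NONE)[0],key=cv2.contourArea)
    return cv2.convexHull(c)[:,0].astype(float) , c[:,0].astype(float)
def fit(P,r):
    f=lambda q:np.hypot(P[:,0]-q[0],P[:,1]-q[1])-r
    s=least_squares(f,P.mean(0),loss="soft_l1",f_scale=.001); return s.x,np.abs(f(s.x))
def topmeas(d,u0=245,v0=195,w=50,h=50):
    im=up(d,u0,v0,w,h); hsv=cv2.cvtColor(im,cv2.COLOR_BGR2HSV); H,Sa,V=[hsv[...,i].astype(int) for i in range(3)]
    px=lambda P:(P+.5)/S-.5+[u0,v0]
    wd=lambda P,z:np.array([onz(d,*p,z)[:2] for p in px(P)])
    red=((H<10)|(H>170))&(Sa>90)&(V>90)
    L=wd(edge(red)[0],.088); lid,e=fit(L,.029)
    return im,Sa,red,wd,lid,np.median(e),L
E
python3 - <<'E'
from h import *
d=grab("top"); im,Sa,red,wd,lid,e,L=topmeas(d); print("lid",lid,e, L.min(0),L.max(0))
g=(Sa<45)|red; g=cv2.morphologyEx(g.astype(np.uint8),cv2.MORPH_OPEN,np.ones((5,5)))
C=edge(g)[1]; ang=None
for z in(.02,.01):
    P=wd(C,z); c=np.array([.45,-.21])
    for i in range(4):
        a=np.degrees(np.arctan2(P[:,1]-c[1],P[:,0]-c[0])); r=np.hypot(*(P-c).T)
        k=(np.abs(a+25)>45)&(abs(r-.045)<.008); c,e=fit(P[k],.045)
    print(z,"housing",c,e.mean(),k.sum(), "off",lid-c)
    for lo in range(-180,180,30):
        m=(a>=lo)&(a<lo+30); print(lo,r[m].mean().round(4) if m.any() else None,end="; ")
cv2.drawContours(im,[C.astype(int)],-1,(0,255,0),1)
cc=[proj(d,(*lid,.088)),proj(d,(*c,.02))]
for q,col in zip(cc,((255,0,0),(0,255,255))): cv2.circle(im,(int((q[0]-245+.5)*S),int((q[1]-195+.5)*S)),3,col,-1)
cv2.imwrite("pics/fit.png",cv2.resize(im,None,fx=2,fy=2))
E
```

```text
lid [ 0.44290806 -0.19566825] 0.0006354620881622742 [ 0.41431798 -0.2246974 ] [ 0.47271282 -0.1659182 ]
0.02 housing [ 0.45514836 -0.20653192] 0.0024984798423612195 322 off [-0.0122403   0.01086367]
-180 0.0404; -150 0.0376; -120 0.0355; -90 0.0367; -60 0.0507; -30 0.0513; 0 0.0405; 30 0.0379; 60 0.0403; 90 None; 120 None; 150 0.0436; 0.01 housing [ 0.45572116 -0.20696769] 0.0023838116871264456 325 off [-0.0128131   0.01129945]
-180 0.0403; -150 0.0375; -120 0.0356; -90 0.0367; -60 0.0511; -30 0.0516; 0 0.0412; 30 0.0385; 60 0.0411; 90 None; 120 None; 150 0.0436;
```

View pics/fit.png

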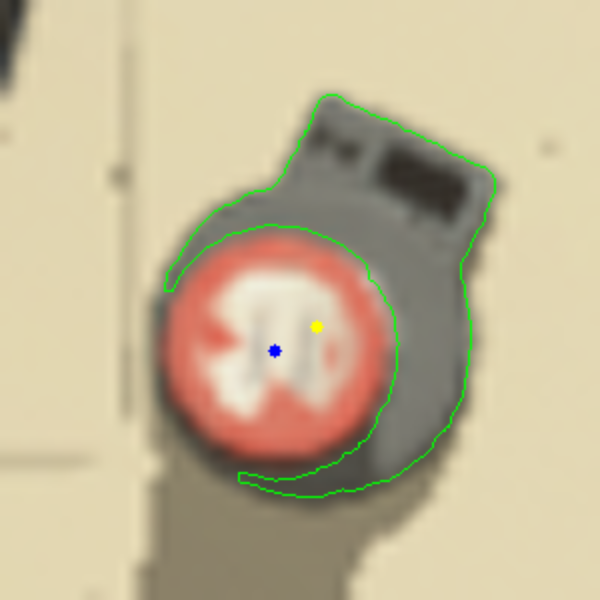

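The outline ran along the lid on the inside. I'll refit using only the outer edge points away from the lid, with the radius free, and check against the lip's direction and length.

Run:
```python
from h import *
d=grab("top"); im,Sa,red,wd,lid,e,L=topmeas(d)
u=lambda P:wd(P,.02)
lab=cv2.cvtColor(im,cv2.COLOR_BGR2LAB); b=lab[...,2].astype(float)-128
print("b housing/table/shadow",b[200,215],b[260,280],b[280,100])
for th in (8,10,12):
  g=cv2.morphologyEx(((b<th)|red).astype(np.uint8),cv2.MORPH_OPEN,np.ones((5,5)))
  C=edge(g)[1]; P=u(C); c=np.array([.447,-.207]); rr=.045
  for i in range(6):
    a=np.degrees(np.arctan2(P[:,1]-c[1],P[:,0]-c[0])); r=np.hypot(*(P-c).T)
    k=(np.abs(a+28)>42)&(abs(r-rr)<.004)&(np.hypot(*(P-lid).T)>.036)
    s=least_squares(lambda q:np.hypot(P[k,0]-q[0],P[k,1]-q[1])-q[2],[*c,rr],loss="soft_l1",f_scale=.0007); c=s.x[:2]; rr=s.x[2]
  print(th,c.round(4),rr.round(4),"rms",np.sqrt(np.mean(s.fun**2)).round(5),k.sum(),a[k].min(),a[k].max(),"off",(lid-c).round(4))
  print([ (lo,int(((a[k]>=lo)&(a[k]<lo+30)).sum())) for lo in range(-180,180,30)])
  far=np.argsort(-np.hypot(*(P-c).T))[:1]; 
  box=cv2.minAreaRect((P[(np.hypot(*(P-c).T)>.052)&(np.abs(a+28)<42)]*1000).astype(np.float32)); print("lip box mm",box)
# side view measure: lid ellipse + housing
```

```text
b housing/table/shadow 5.0 19.0 15.0
8 [ 0.4514 -0.2061] 0.0417 rms 0.00103 210 -176.72591227115433 59.5496354955259 off [-0.0084  0.0104]
[(-180, 34), (-150, 39), (-120, 39), (-90, 27), (-60, 0), (-30, 0), (0, 20), (30, 51), (60, 0), (90, 0), (120, 0), (150, 0)]
lip box mm ((499.70880126953125, -229.67623901367188), (52.53272247314453, 16.54048728942871), 63.307777404785156)
10 [ 0.4511 -0.2058] 0.0427 rms 0.00062 219 -179.3004954027868 179.98447391130887 off [-0.0081  0.0101]
[(-180, 39), (-150, 37), (-120, 40), (-90, 27), (-60, 0), (-30, 0), (0, 21), (30, 33), (60, 20), (90, 0), (120, 0), (150, 2)]
lip box mm ((499.5502624511719, -229.85787963867188), (53.90177917480469, 17.639589309692383), 64.1081314086914)
12 [ 0.4508 -0.2057] 0.0434 rms 0.00051 233 -179.8048078972995 179.50043329578807 off [-0.0078  0.01  ]
[(-180, 41), (-150, 38), (-120, 40), (-90, 28), (-60, 0), (-30, 0), (0, 21), (30, 35), (60, 24), (90, 0), (120, 0), (150, 6)]
lip box mm ((499.34796142578125, -229.63778686523438), (55.145626068115234, 19.514484405517578), 63.58472442626953)
```

The housing centre is (0.451, −0.206) and the lip confirms it. The pot is at (0.443, −0.196), so it needs about 12.7 mm along (0.615, −0.788). My plan is to push with both fingertips, opened about 30 mm, which forms a V that keeps the pot centred. First turn the tool and set the opening.

>>> {"fn": "play_rows", "kwargs": {
  "series": [
    [0.35,[0,0,0],[0,0,0.9]],
    [0.35,[0,0,0],[0,0,0.9]],
    [0.35,[0,0,0],[0,0,0.9]],
    [0.35,[0,0,0],[0,0,0.9]]
  ],
  "force": 20
}}

```text
t: 0.8
tool_pos: [0.2467, 0.5742, 0.2312]
tool_rot: [-1.384, -2.82, 0.0]
contact_force: [-0.5, 0.2, 0.5]
opening: 0.0293
grip_force: 0.0
```

```bash
cat >> h.py <<'E'
from scipy.spatial.transform import Rotation as Ro
def go(p):
    o=ctrl.get_obs(); R=Ro.from_rotvec(o["tool_rot"]).as_matrix(); 
    print("t",o["t"],"tcp",np.round(o["tool_pos"],4),"x",R[:,0].round(3),"z",R[:,2].round(3),"open",round(o["opening"],4),"F",np.round(o["contact_force"],2))
    print("shares tool:",(R.T@(np.array(p)-o["tool_pos"])/.05).round(3), "yaw -x deg",np.degrees(np.arctan2(-R[1,0],-R[0,0])))
E
python3 -c "
from h import *
go((.404,-.146,.2))"
```

```text
t 0.8 tcp [0.2467 0.5742 0.2312] x [-0.612  0.791 -0.   ] z [-0. -0. -1.] open 0.0293 F [-0.55  0.24  0.49]
shares tool: [-13.319  -6.321   0.626] yaw -x deg -52.28688653309762
```

>>> {"fn": "play_rows", "kwargs": {
  "series": [
    [0.35,[-0.83,-0.395,0],[0,0,0]],
    [0.35,[-0.83,-0.395,0],[0,0,0]],
    [0.35,[-0.83,-0.395,0],[0,0,0]],
    [0.35,[-0.83,-0.395,0],[0,0,0]],
    [0.35,[-0.83,-0.395,0],[0,0,0]],
    [0.35,[-0.83,-0.395,0],[0,0,0]],
    [0.35,[-0.83,-0.395,0],[0,0,0]],
    [0.35,[-0.83,-0.395,0],[0,0,0]]
  ]
}}

```text
t: 1.8
tool_pos: [0.3263, 0.2139, 0.2314]
tool_rot: [1.377, 2.823, 0.001]
contact_force: [-0.5, -0.2, -0.3]
opening: 0.03
grip_force: 0.0
```

>>> {"fn": "play_rows", "kwargs": {
  "series": [
    [0.35,[-0.83,-0.395,0],[0,0,0]],
    [0.35,[-0.83,-0.395,0],[0,0,0]],
    [0.35,[-0.83,-0.395,0],[0,0,0]],
    [0.35,[-0.83,-0.395,0],[0,0,0]],
    [0.35,[-0.83,-0.395,0],[0,0,0]],
    [0.35,[-0.83,-0.395,0],[0,0,0]],
    [0.35,[-0.4,-0.395,0],[0,0,0]],
    [0.35,[0,0,0],[0,0,0]]
  ]
}}

```text
t: 2.8
tool_pos: [0.3825, -0.0831, 0.2313]
tool_rot: [-1.384, -2.82, -0.0]
contact_force: [-0.0, -0.3, 0.3]
opening: 0.0299
grip_force: 0.0
```

```bash
python3 -c "
from h import *
go((.404,-.146,.045))
d=grab('top'); s=grab('side')
cv2.imwrite('pics/hi.png',np.hstack([cv2.resize(d['color'][165:275,200:300],(400,440)),cv2.resize(s['color'][100:265,220:370],(400,440))]))"
```

```text
t 2.8 tcp [ 0.3825 -0.0831  0.2313] x [-0.612  0.791  0.   ] z [-0.  0. -1.] open 0.0299 F [-0.01 -0.27  0.34]
shares tool: [-1.259 -0.43   3.726] yaw -x deg -52.26171390222816
```

View pics/hi.png

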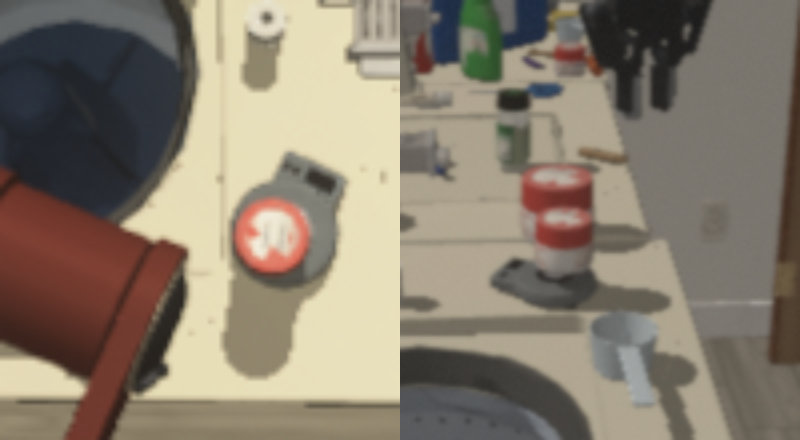

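The hand (side crop, fingers at about (645,90)) is clear of everything. The scoop bowl at side crop (623,345) is under the arm, so I'll move over to the pushing side before going down.

>>> {"fn": "play_rows", "kwargs": {
  "series": [
    [0.35,[-0.63,-0.215,0],[0,0,0]],
    [0.35,[-0.63,-0.215,0],[0,0,0]],
    [0.35,[0,0,0.8],[0,0,0]],
    [0.35,[0,0,0.8],[0,0,0]],
    [0.35,[0,0,0.8],[0,0,0]],
    [0.35,[0,0,0.8],[0,0,0]],
    [0.35,[0,0,0.3],[0,0,0]],
    [0.35,[0,0,0],[0,0,0]]
  ]
}}

```text
t: 3.9
tool_pos: [0.4043, -0.1438, 0.0559]
tool_rot: [-1.376, -2.822, -0.0]
contact_force: [0.4, 0.2, 0.8]
opening: 0.0302
grip_force: 0.0
```

```bash
python3 -c "
from h import *
go((.404,-.146,.045))
d=grab('top'); s=grab('side')
cv2.imwrite('pics/lo.png',np.hstack([cv2.resize(d['color'][185:255,225:300],(400,373)),cv2.resize(s['color'][145:230,250:341],(400,373))]))"
```

```text
t 3.9 tcp [ 0.4043 -0.1438  0.0559] x [-0.616  0.788  0.002] z [-0.001  0.001 -1.   ] open 0.0302 F [0.43 0.15 0.82]
shares tool: [-0.031 -0.031  0.218] yaw -x deg -51.97552966571508
```

View pics/lo.png

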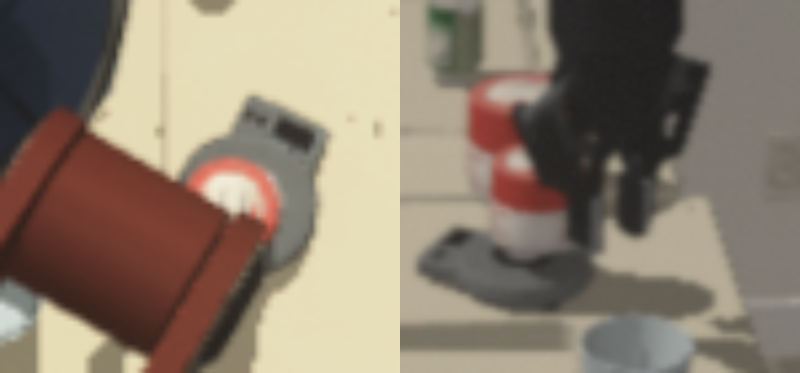

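Side crop: the two fingertips, at about (585,240) and (635,225), stand beside the pot, which is upright at (525,215). Now lower a little and close most of the gap.

>>> {"fn": "play_rows", "kwargs": {
  "series": [
    [0.35,[0,-0.03,0.15],[0,0,0]],
    [0.35,[-0.1,0,0],[0,0,0]],
    [0.35,[-0.1,0,0],[0,0,0]],
    [0.35,[-0.1,0,0],[0,0,0]],
    [0.35,[-0.1,0,0],[0,0,0]],
    [0.35,[0,0,0],[0,0,0]]
  ]
}}

```text
t: 4.75
tool_pos: [0.4159, -0.1618, 0.0489]
tool_rot: [1.379, 2.823, 0.0]
contact_force: [-0.6, -0.3, 0.1]
opening: 0.0301
grip_force: 0.0
```

```bash
cat >> h.py <<'E'
def sidelid(s):
    u0,v0,w,h=255,165,60,60
    im=up(s,u0,v0,w,h); hsv=cv2.cvtColor(im,cv2.COLOR_BGR2HSV); H,Sa,V=[hsv[...,i].astype(int) for i in range(3)]
    red=((H<10)|(H>170))&(Sa>100)&(V>60)
    px=lambda x,y:((x+.5)/S-.5+u0,(y+.5)/S-.5+v0)
    # lower lid region: left/right extremes of red and its bottom
    n,l,st,c=cv2.connectedComponentsWithStats(red.astype(np.uint8))
    return im,red,[(px(*a[:2]),(a[2]/S,a[3]/S),a[4]) for a in st[1:] if a[4]>100]
E
python3 -c "
from h import *
go((.4288,-.1775,.0485))
s=grab('side'); im,red,st=sidelid(s); print(st)
d=grab('top'); it=topmeas(d); L=it[-1]; print(it[4])
ov=im.copy(); ov[red]=(0,255,0); cv2.imwrite('pics/s2.png',np.hstack([im,ov]))"
```

```text
t 4.75 tcp [ 0.4159 -0.1618  0.0489] x [-0.615  0.789 -0.   ] z [ 0.  0. -1.] open 0.0301 F [-0.6 -0.3  0.1]
shares tool: [-0.406  0.011  0.008] yaw -x deg -52.07416804812417
[((np.float64(265.25), np.float64(164.58333333333334)), (np.float64(18.0), np.float64(28.5)), np.int32(6269))]
[ 0.44023453 -0.20203243]
```

View pics/s2.png

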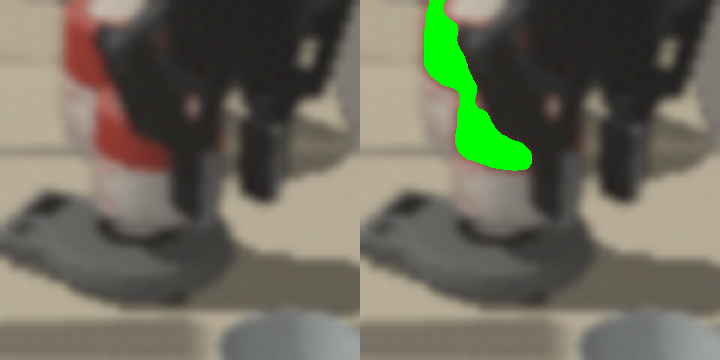

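The view shows the pot untouched with its left edge clear (crop x≈93). I'll track that edge of the lid against its model silhouette while pushing. First on to just short of contact.

>>> {"fn": "play_rows", "kwargs": {
  "series": [
    [0.35,[-0.03,0,0],[0,0,0]],
    [0.35,[-0.03,0,0],[0,0,0]],
    [0.35,[-0.03,0,0],[0,0,0]],
    [0.35,[-0.02,0,0],[0,0,0]],
    [0.35,[0,0,0],[0,0,0]]
  ]
}}

```text
t: 5.48
tool_pos: [0.419, -0.1659, 0.0488]
tool_rot: [-1.379, -2.823, 0.0]
contact_force: [-0.0, 0.6, 0.7]
opening: 0.0297
grip_force: 0.0
```

```bash
cat >> h.py <<'E'
def track():
    s=grab("side"); im,red,_=sidelid(s)
    sub=red[125:152]; xs=[np.flatnonzero(r)[0] for r in sub if r.any()]; u=(np.median(xs)+.5)/S-.5+255
    th=np.linspace(0,2*np.pi,361)
    f=lambda c,z=.076:min(proj(s,(c[0]+.029*np.cos(t),c[1]+.029*np.sin(t),z))[0] for t in th)
    c0=np.array([.443,-.1957]); c1=np.array([.4508,-.2057])
    m=[f(c0+k*(c1-c0)) for k in(0,1)]
    print("left edge u",round(u,2),"model start/goal",np.round(m,2))
    o=ctrl.get_obs(); print("t",o["t"],"tcp",np.round(o["tool_pos"],4),"F",np.round(o["contact_force"],2))
    return u
E
python3 -c "
from h import *
track()"
```

```text
left edge u 270.58 model start/goal [270.93 267.94]
t 5.525 tcp [ 0.419  -0.1658  0.0488] F [-0.09 -0.08  0.24]
```

>>> {"fn": "play_rows", "kwargs": {
  "series": [
    [0.35,[-0.015,0,0],[0,0,0]],
    [0.35,[-0.015,0,0],[0,0,0]],
    [0.35,[-0.015,0,0],[0,0,0]],
    [0.35,[-0.015,0,0],[0,0,0]],
    [0.35,[-0.015,0,0],[0,0,0]],
    [0.35,[-0.015,0,0],[0,0,0]],
    [0.35,[-0.015,0,0],[0,0,0]],
    [0.35,[0,0,0],[0,0,0]]
  ]
}}

```text
t: 6.52
tool_pos: [0.4222, -0.1699, 0.0488]
tool_rot: [-1.378, -2.823, -0.0]
contact_force: [-0.0, 0.5, 0.5]
opening: 0.03
grip_force: 0.3
```

```bash
python3 -c "
from h import *
track()"
```

```text
left edge u 270.25 model start/goal [270.93 267.94]
t 6.575 tcp [ 0.4222 -0.17    0.0488] F [-0.21  0.34  0.69]
```

>>> {"fn": "play_rows", "kwargs": {
  "series": [
    [0.35,[-0.015,0,0],[0,0,0]],
    [0.35,[-0.015,0,0],[0,0,0]],
    [0.35,[-0.015,0,0],[0,0,0]],
    [0.35,[-0.015,0,0],[0,0,0]],
    [0.35,[-0.015,0,0],[0,0,0]],
    [0.35,[-0.015,0,0],[0,0,0]],
    [0.35,[0,0,0],[0,0,0]]
  ]
}}

```text
t: 7.45
tool_pos: [0.425, -0.1736, 0.0488]
tool_rot: [1.378, 2.823, -0.0]
contact_force: [0.3, -0.4, 0.6]
opening: 0.0302
grip_force: 0.2
```

```bash
python3 -c "
from h import *
track()"
```

```text
left edge u 269.58 model start/goal [270.93 267.94]
t 7.5 tcp [ 0.425  -0.1736  0.0488] F [-0.74  0.97  0.28]
```

>>> {"fn": "play_rows", "kwargs": {
  "series": [
    [0.35,[-0.015,0,0],[0,0,0]],
    [0.35,[-0.015,0,0],[0,0,0]],
    [0.35,[-0.015,0,0],[0,0,0]],
    [0.35,[-0.015,0,0],[0,0,0]],
    [0.35,[-0.015,0,0],[0,0,0]],
    [0.35,[-0.015,0,0],[0,0,0]],
    [0.35,[0,0,0],[0,0,0]]
  ]
}}

```text
t: 8.38
tool_pos: [0.4278, -0.1771, 0.0488]
tool_rot: [1.378, 2.823, -0.0]
contact_force: [-0.0, 0.8, -0.0]
opening: 0.0301
grip_force: 0.2
```

```bash
python3 -c "
from h import *
track(); d=grab('top'); it=topmeas(d); L=it[-1]; lid=it[4]; print(lid)
# use only leading-edge points (away from arm)
v=np.array([.615,-.789]); k=((L-lid)@v>.0); print(fit(L[k],.029)[0], len(L[k]))"
```

```text
left edge u 268.25 model start/goal [270.93 267.94]
t 8.425 tcp [ 0.4278 -0.1771  0.0488] F [-0.06  0.35 -0.79]
[ 0.46352081 -0.1927286 ]
[ 0.45664371 -0.22631068] 9
```

About 1 to 2.5 mm should remain. I'll draw back gently, then lift clear and measure from the top.

>>> {"fn": "play_rows", "kwargs": {
  "series": [
    [0.35,[0.05,0,0],[0,0,0]],
    [0.35,[0.2,0,0],[0,0,0]],
    [0.35,[0.3,0,0],[0,0,0]],
    [0.35,[0,0,-1],[0,0,0]],
    [0.35,[0,0,-1],[0,0,0]],
    [0.35,[0.6,0.2,-1],[0,0,0]],
    [0.35,[0.9,0.2,-0.6],[0,0,0]],
    [0.35,[0.2,0,0],[0,0,0]]
  ]
}}

```text
t: 9.48
tool_pos: [0.3746, -0.0747, 0.2318]
tool_rot: [1.372, 2.819, 0.001]
contact_force: [0.7, -1.4, -0.9]
opening: 0.03
grip_force: 0.0
```

```bash
cat > m.py <<'E'
from h import *
track(); d=grab('top'); im,Sa,red,wd,lid,e,L=topmeas(d)
b=cv2.cvtColor(im,cv2.COLOR_BGR2LAB)[...,2].astype(float)-128
g=cv2.morphologyEx(((b<12)|red).astype(np.uint8),cv2.MORPH_OPEN,np.ones((5,5)))
P=wd(edge(g)[1],.02); c=np.array([.4508,-.2057]); rr=.0434
for i in range(6):
    a=np.degrees(np.arctan2(P[:,1]-c[1],P[:,0]-c[0])); r=np.hypot(*(P-c).T)
    k=(np.abs(a+28)>42)&(abs(r-rr)<.004)&(np.hypot(*(P-lid).T)>.034)
    s=least_squares(lambda q:np.hypot(P[k,0]-q[0],P[k,1]-q[1])-q[2],[*c,rr],loss="soft_l1",f_scale=.0007); c=s.x[:2]; rr=s.x[2]
print("housing",c.round(4),rr.round(4),"lid",lid.round(4),e,"off",(lid-c).round(4),"vs first",(lid-[.4508,-.2057]).round(4))
cv2.imwrite("pics/m.png",cv2.resize(np.hstack([im,up(grab("side"),255,165,50,50)]),None,fx=1.3,fy=1.3))
go((.404,-.146,.0488))
E
python3 m.py
```

```text
left edge u 268.25 model start/goal [270.93 267.94]
t 9.525 tcp [ 0.3736 -0.0744  0.2296] F [ 0.18  0.52 -0.94]
housing [ 0.4509 -0.206 ] 0.0432 lid [ 0.448  -0.2044] 0.0009355064559890512 off [-0.0029  0.0016] vs first [-0.0028  0.0013]
t 9.625 tcp [ 0.3736 -0.0757  0.2274] x [-0.616  0.788  0.001] z [-0.001  0.    -1.   ] open 0.03 F [-0.31 -0.04  0.26]
shares tool: [-1.485 -0.384  3.572] yaw -x deg -52.00820055498813
```

View pics/m.png

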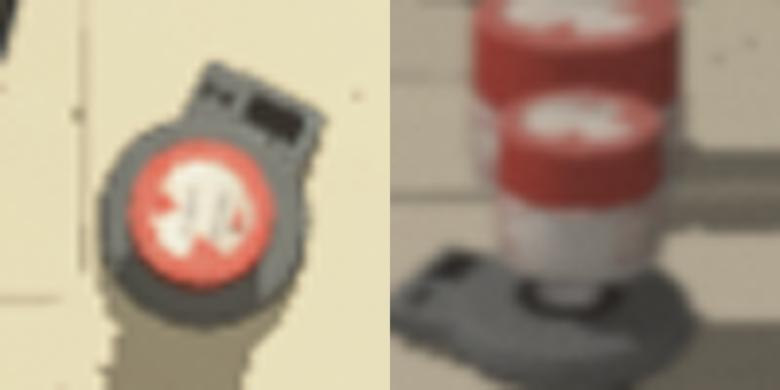

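Top view: the lid, at crop (202,214), is about 3.3 mm short, mostly in −x. The side view agrees, with the pot about 1.2 px right of the neck. The pot is upright. This is inside tolerance but without much margin, so I'll give it one more nudge along −29°. First turn the tool by 23°.

>>> {"fn": "play_rows", "kwargs": {
  "series": [
    [0.35,[0,0,0],[0,0,-0.96]],
    [0.35,[0,0,0],[0,0,-0.96]],
    [0.35,[0,0,0],[0,0,-0.96]],
    [0.35,[0,0,0],[0,0,0]]
  ]
}}

```text
t: 10.12
tool_pos: [0.3738, -0.0765, 0.2269]
tool_rot: [-0.79, -3.037, -0.0]
contact_force: [-0.4, 0.2, 0.1]
opening: 0.03
grip_force: 0.0
```

```bash
python3 -c "
from h import *
go((.393,-.1738,.0488))"
```

```text
t 10.125 tcp [ 0.3738 -0.0765  0.2269] x [-0.873  0.487  0.004] z [-0.003  0.001 -1.   ] open 0.03 F [-0.42  0.18  0.09]
shares tool: [-1.297 -1.51   3.557] yaw -x deg -29.171928172746824
```

>>> {"fn": "play_rows", "kwargs": {
  "series": [
    [0.35,[-0.65,-0.75,0],[0,0,0]],
    [0.35,[-0.65,-0.76,0],[0,0,0]],
    [0.35,[0,0,0.6],[0,0,0]],
    [0.35,[0,0,0.8],[0,0,0]],
    [0.35,[0,0,0.8],[0,0,0]],
    [0.35,[0,0,0.8],[0,0,0]],
    [0.35,[0,0,0.56],[0,0,0]],
    [0.35,[0,0,0],[0,0,0]]
  ]
}}

```text
t: 11.12
tool_pos: [0.3919, -0.1723, 0.0474]
tool_rot: [-0.789, -3.033, -0.004]
contact_force: [0.2, 0.3, -0.0]
opening: 0.03
grip_force: 0.0
```

>>> {"fn": "play_rows", "kwargs": {
  "series": [
    [0.35,[0,0,0],[0,0,0]],
    [0.35,[-0.1,0,0],[0,0,0]],
    [0.35,[-0.1,0,0],[0,0,0]],
    [0.35,[-0.1,0,0],[0,0,0]],
    [0.35,[0,0,0],[0,0,0]],
    [0.35,[0,0,0],[0,0,0]]
  ]
}}

```text
t: 11.88
tool_pos: [0.4076, -0.1808, 0.0507]
tool_rot: [-0.787, -3.041, -0.0]
contact_force: [-0.4, -0.2, 0.1]
opening: 0.0301
grip_force: 0.0
```

```bash
python3 -c "
from h import *
track(); go((.4212,-.1894,.0488))"
```

```text
left edge u 268.25 model start/goal [270.93 267.94]
t 11.925 tcp [ 0.4075 -0.1807  0.0507] F [ 0.13 -0.2  -0.29]
t 11.925 tcp [ 0.4075 -0.1807  0.0507] x [-0.875  0.485  0.   ] z [-0.  0. -1.] open 0.0303 F [ 0.13 -0.2  -0.29]
shares tool: [-0.323 -0.019  0.037] yaw -x deg -29.00767658833834
```

>>> {"fn": "play_rows", "kwargs": {
  "series": [
    [0.35,[-0.05,-0.02,0.03],[0,0,0]],
    [0.35,[-0.05,0,0],[0,0,0]],
    [0.35,[-0.05,0,0],[0,0,0]],
    [0.35,[-0.03,0,0],[0,0,0]],
    [0.35,[-0.015,0,0],[0,0,0]],
    [0.35,[-0.015,0,0],[0,0,0]],
    [0.35,[-0.015,0,0],[0,0,0]],
    [0.35,[0,0,0],[0,0,0]]
  ]
}}

```text
t: 12.92
tool_pos: [0.4171, -0.1872, 0.0493]
tool_rot: [0.787, 3.041, 0.0]
contact_force: [-0.2, -0.1, 0.3]
opening: 0.0302
grip_force: 0.0
```

>>> {"fn": "play_rows", "kwargs": {
  "series": [
    [0.35,[-0.015,0,0],[0,0,0]],
    [0.35,[-0.015,0,0],[0,0,0]],
    [0.35,[-0.015,0,0],[0,0,0]],
    [0.35,[-0.015,0,0],[0,0,0]],
    [0.35,[-0.015,0,0],[0,0,0]],
    [0.35,[0,0,0],[0,0,0]]
  ]
}}

```text
t: 13.68
tool_pos: [0.4203, -0.189, 0.0493]
tool_rot: [-0.787, -3.041, -0.0]
contact_force: [-0.2, -0.0, 1.0]
opening: 0.0301
grip_force: 0.3
```

```bash
python3 -c "
from h import *
track(); go((.4212,-.1894,.0488))"
```

```text
left edge u 267.75 model start/goal [270.93 267.94]
t 13.725 tcp [ 0.4203 -0.189   0.0493] F [0.04 1.08 0.6 ]
t 13.725 tcp [ 0.4203 -0.189   0.0493] x [-0.875  0.485 -0.   ] z [ 0. -0. -1.] open 0.0301 F [0.04 1.08 0.6 ]
shares tool: [-0.018  0.002  0.01 ] yaw -x deg -29.012837022772782
```

Contact has been made and the pot has moved. One last 1 mm, then draw away the same way and check.

>>> {"fn": "play_rows", "kwargs": {
  "series": [
    [0.35,[-0.01,0,0],[0,0,0]],
    [0.35,[-0.01,0,0],[0,0,0]],
    [0.35,[0,0,0],[0,0,0]],
    [0.35,[0,0,0],[0,0,0]],
    [0.35,[0.03,0,0],[0,0,0]],
    [0.35,[0.1,0,0],[0,0,0]],
    [0.35,[0.3,0,0],[0,0,0]],
    [0.35,[0.3,0,0],[0,0,0]]
  ]
}}

```text
t: 14.72
tool_pos: [0.3888, -0.1715, 0.0493]
tool_rot: [0.787, 3.041, -0.0]
contact_force: [-0.2, 0.1, -0.6]
opening: 0.0299
grip_force: 0.0
```

>>> {"fn": "play_rows", "kwargs": {
  "series": [
    [0.35,[0,0,-0.8],[0,0,0]],
    [0.35,[0,0,-0.8],[0,0,0]],
    [0.35,[0,0,-0.8],[0,0,0]],
    [0.35,[0,0.7,-0.8],[0,0,0]],
    [0.35,[0.3,0.8,-0.4],[0,0,0]],
    [0.35,[0.3,0.8,0],[0,0,0]],
    [0.35,[0,0,0],[0,0,0]],
    [0.35,[0,0,0],[0,0,0]]
  ]
}}

```text
t: 15.72
tool_pos: [0.4185, -0.0569, 0.229]
tool_rot: [-0.786, -3.041, 0.001]
contact_force: [-0.2, -0.3, -0.3]
opening: 0.03
grip_force: 0.0
```

```bash
python3 m.py
```

```text
left edge u 267.42 model start/goal [270.93 267.94]
t 15.775 tcp [ 0.4185 -0.0573  0.2289] F [-0.44 -0.34  0.31]
housing [ 0.4509 -0.206 ] 0.0432 lid [ 0.451  -0.2058] 0.0004871307786485247 off [0.0001 0.0001] vs first [ 0.0002 -0.0001]
t 15.875 tcp [ 0.4185 -0.0575  0.2289] x [-0.874  0.486  0.001] z [-0.001 -0.    -1.   ] open 0.03 F [-0.98 -0.15  0.48]
shares tool: [-0.609 -1.686  3.603] yaw -x deg -29.107096244831908
```

View pics/m.png

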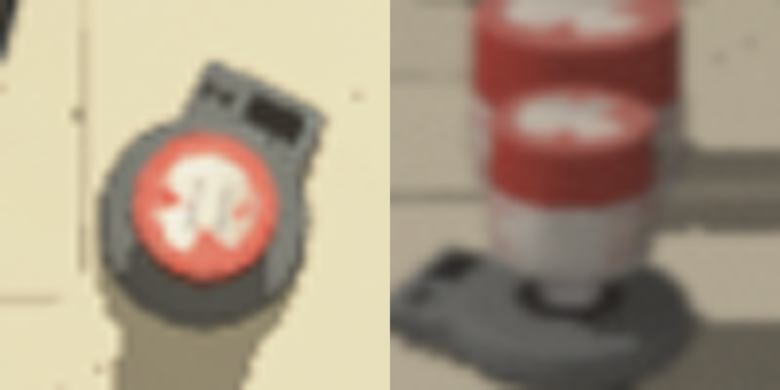

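The lid is now centred on the housing, with a measured offset of about 0.2 mm. The side view shows the pot upright over the neck, and the hand is well clear at z = 0.23. I'm handing in.

```bash
python3 -c "
from station import ctrl
print(ctrl.finish_job())"
```

```text
the job is handed in; nothing more can be done
None
```

I centred the pot on the plate with two light fingertip pushes. My last top view put it about 0.2 mm off centre (camera calibration is good to about 2 mm), upright and with the hand clear, and I handed the job in at about 16 s; no verdict was returned.

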